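Zero the over/under scale on the reference jar, then put the jar to be checked on it

TASK

Check-weigh a jar on the dial scale: take the reference jar from its cork pad, stand it upright in the middle of the pan and let it go, then turn the bezel of the sloping dial until its zero mark lines up with the pointer, and let go of the bezel. Stand the reference jar back in the middle of its cork pad, and stand the other large cream-lidded jar, the one on the bare bench, in the middle of the pan, so that the dial shows how much it is over or under; leave the bezel as you set it. Set the jars down gently, without driving the pan down to its stop, keep them upright, and leave the small jar and the wash bottle alone.

Things in the scene. Friction and masses are not known exactly. Their poses are not given: they have to be found in the camera images.
- scale: Grey spring dial scale, fixed to the bench, 194 mm long (x), 124 mm wide (y). Origin under the middle of the base at bench height, z up. Its x axis runs from the sloping dial (robot side, x = -55 mm) to the round pan (x = +50 mm). The dial face is inclined 30 degrees: its outward normal is (-sin 30, 0, cos 30) in the scale's frame. Flat housing top behind the dial at 61 mm height.
- pan_top (a point): Centre of the upper face of the scale's round flat steel pan (100 mm across, 4 mm thick), 82 mm above the bench when empty; it sinks with the load. Axes as the scale's.
- pan (a joint): How far the pan is pressed down, m: 0 empty, stop at 0.014. Spring 590 N/m, damped: it sinks 5 mm under the reference jar and settles in about half a second; about 8 N in all drive it to the stop.
- pointer (a joint): Angle of the thin black needle of the dial, rad: 0 when it points up the slope (away from the robot), growing clockwise as one looks onto the dial. Geared to the pan: 240 rad per metre of pan travel, 4.0 rad per kg of load, so about 1.2 with the reference jar on the pan alone.
- pointer_tip (a point): Tip of the needle, 24 mm from the dial's axis, inside the bezel's recess.
- bezel (a joint): Angle of the bezel with its dial plate, rad: 0 when the zero mark points up the slope, growing clockwise as one looks onto the dial, free from -2.9 to 2.9. The zero mark lines up with the needle when bezel equals pointer. It stays where it is left (friction about 0.05 N m).
- bezel_center (a point): Centre of the top rim of the bezel, on the dial's axis. The bezel is a fluted aluminium ring 64 mm across that stands 20 mm proud of the sloping face (the face is 20 mm below this point, along the axis); to turn it, grip it across its diameter with the tool along its axis, tilted 30 degrees from vertical, and turn the tool about that axis. The point's z axis is the outward dial normal.
- zero_mark (a point): Zero mark of the dial plate: a solid black wedge, with a small black block beside it on the bezel's rim; this point is 24 mm from the axis, at the needle's height. Small graduations are 0.1 rad apart, long ones 0.2 rad.
- ref_jar: Reference jar: closed round jar, 54 mm across and 62 mm high, always 300 g, white with a cream screw lid, standing on the cork pad. Origin at the centre of its underside, z up. Grip it from above across its 54 mm.
- check_jar: Jar to be checked: same make as the reference jar (54 mm across, 62 mm high, cream lid), standing on the bare bench, 225 to 375 g. Origin at the centre of its underside, z up.
- cork_pad: Round cork pad, 86 mm across and 6 mm thick, fixed to the bench, home of the reference jar. Origin at the centre of its underside.
- small_jar: Bystander: smaller closed jar with a blue lid, 48 mm across, 50 mm high. Origin at the centre of its underside.
- wash_bottle: Bystander: white wash bottle with a bent spout, 184 mm high, body 64 mm across. Origin at bench height, 21 mm beside the body's axis (the axis is at y = -21 mm).

How it is judged:
By the outcome, as a careful person would: the job done as asked, in the order asked, and still so for the second after the job is handed in, with the robot touching nothing.
It also fails if it takes over 72 s, if anything falls off the work surface, if the arm or the gripper's body presses on something with over 40 N, if the wrist force passes 120 N, or if a joint passes its speed limit or range.

ROBOT

A 6-joint arm with a two-finger parallel gripper is mounted at the origin on a cart in front of the work surface, level with it; the furniture and walls round the work are solid. World frame = base frame: x ahead of the robot, y to its left, z up, the work surface at z = 0. Lengths are in m, angles in rad, forces in N, time in s.
With the tool pointing down it reaches from about 0.275 to 1 m from the base axis. Payload 8.4 kg.
Tool frame: the origin (TCP) lies on the centre line of the jaws, within the pads' length; the fingertips stand 17 mm ahead of it and the grasp point (between the pads) lies 2 mm behind it (bot.tcp_to_tips is the z of the fingertips in the tool frame, in m); z points along the fingers, y is the line along which they close (so a half turn about z gives the same grasp; the last joint's range is limited). The gripper opens to 85 mm and grips with 20 to 120 N. Pads are 22 mm wide; open, the fingers measure 114 mm over their backs; the gripper's body (76 mm by 85 mm) begins 54 mm behind the grasp point. The pads swing forward as they close: fully open they stand 13 mm farther back than shut.
Start: joints at [1.334, 0.353, 1.633, -0, 1.155, -0.002], TCP at [0.145, 0.608, 0.248] pointing down, gripper open.
Joint ranges: [-2.63, 2.63], [-0.92, 2.1], [0.06, 2.66], [-1.3, 4.44], [0, 2.69], [-3.02, 3.02]. Speed limits (rad/s): [2.22, 2.22, 2.79, 3.14, 3.14, 3.14].

INTERFACE

Orientations are given as a unit quaternion [x, y, z, w].
In Python, from workcell import bot, camrig, get_obs gives the robot as it stands (bot), with the cameras (camrig) and the readings as plain functions. Calls block until the motion is done:
- bot.reach(position, orientation): joint-space move of the TCP to a pose.
- bot.servo_line(position, ori=None, velocity=0.15): straight line of the TCP; ori=None keeps the orientation; velocity is the mean speed in m/s.
- bot.goto_joints(angles): joint-space move.
- bot.move_gripper(opening, strength=None): finger opening in m; strength is the grip in N (None keeps the last); returns when the fingers have stopped.
- bot.dwell(seconds).
- bot.solve_ik(position, orientation): joint angles nearest the present ones, or None.
- get_obs(): the state.
- camrig.read_camera(name): name is "scene" or "side" or "wrist"; returns a dict with "frame" (480x640x3 uint8, red, green, blue), "intrinsics" (3x3 intrinsics, pixels), "dist" ([k1, k2, p1, p2, k3] as OpenCV has them; the pictures are not rectified), "view" (4x4, takes a point from world to camera coordinates). Camera axes: x right, y down, z forward; pixel columns grow to the right and rows downward; lengths in m; the calibration is good to about 2 mm. A picture is of the moment at which its call begins. There is no depth.
A pose or a line that the arm cannot do raises bot.IKError and nothing moves.
- bot.hand_in(): hands the job in; it is judged then, once.
The state is a dict: "time_s": time; "joint_pos": joint angles; "joint_vel": joint speeds; "joint_efforts": joint torques, N m; "position": TCP position; "orientation": TCP orientation; "wrist_force": force on the tool from outside, world axes, zero at the start; "ft_torque": the same for the moment, N m; "gripper_width": finger opening in m; "grip_force": force on a finger pad.
Only numpy, scipy, OpenCV 4.12 (cv2) and the standard library are available. Lean on these libraries where they do the work, as an engineer would, in place of code of your own. Each camera call takes 0.05 s, during which the arm holds its last target. There are 200 camera calls.

## Working session

There is one attempt and no reset: what is moved stays moved. The work goes in short steps, each a Python script; the robot and the scene stay as the last script left them, time stands still between calls to the robot, and variables do not carry over. Pictures are saved under pics/ and viewed, at most 10 in all, crops included, and the job is handed in when it is done.

```bash
mkdir -p pics; ls
python3 - <<'E'
from workcell import bot, camrig, get_obs
import cv2,pickle
d={}
for n in("scene","side","wrist"):
    c=camrig.read_camera(n); d[n]=c
    cv2.imwrite(f"pics/{n}0.png",c["frame"][...,::-1])
pickle.dump(d,open("cams0.pkl","wb"))
print(get_obs()["time_s"],get_obs()["orientation"])
E
```

```text
pics
workcell.py
0.15 [ 1.17127325e-01  9.93116760e-01 -5.35130714e-04 -6.85237537e-05]
```

View pics/scene0.png

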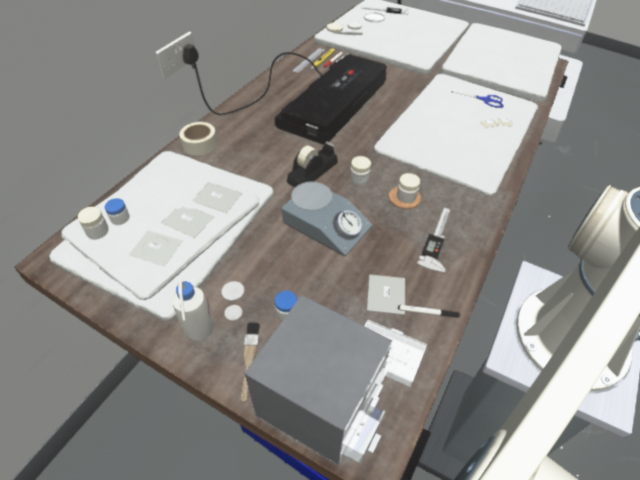

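View pics/side0.png

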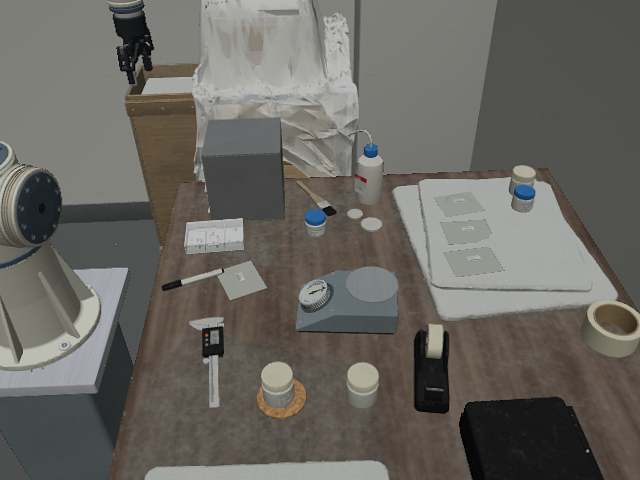

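The scene view shows the reference jar on its cork pad at about (408,188), the check jar on the bare bench at (360,168), and the scale with pan (312,195) and dial (348,222). In the side view these are at (277,385), (363,385), (372,285) and (315,292).

```bash
cat > h.py <<'E'
import numpy as np,cv2
from scipy.spatial.transform import Rotation as R
def ray(c,uv):
    p=cv2.undistortPoints(np.array([[uv]],float),c["intrinsics"],np.array(c["dist"],float))[0,0]
    V=np.array(c["view"]);Rm=V[:3,:3]
    o=-Rm.T@V[:3,3]; d=Rm.T@np.array([p[0],p[1],1]); return o,d/np.linalg.norm(d)
def plane(c,uv,z):
    o,d=ray(c,uv); return o+d*(z-o[2])/d[2]
def tri(rs):
    A=sum(np.eye(3)-np.outer(d,d) for o,d in rs); b=sum((np.eye(3)-np.outer(d,d))@o for o,d in rs)
    return np.linalg.solve(A,b)
def proj(c,P):
    V=np.array(c["view"]); r,_=cv2.Rodrigues(V[:3,:3])
    return cv2.projectPoints(np.array(P,float).reshape(-1,1,3),r,V[:3,3],c["intrinsics"],np.array(c["dist"],float))[0][:,0]
def down(yaw): # tool z down, tool y at world angle yaw
    z=np.array([0,0,-1.]);y=np.array([np.cos(yaw),np.sin(yaw),0]);return R.from_matrix(np.c_[np.cross(y,z),y,z]).as_quat()
E
python3 - <<'E'
from h import *
import pickle
d=pickle.load(open("cams0.pkl","rb"))
S,D=d["scene"],d["side"]
for n,a,b,z in [("ref",(409,181),(277,371),.068),("chk",(361,162),(363,372),.062),("pan",(312,195),(372,285),.082),("dial",(349,221),(315,291),.07),("small",(286,299),(316,216),.05),("pad",(405,197),(281,397),.006)]:
    print(n,tri([ray(S,a),ray(D,b)]).round(3),plane(S,a,z).round(3),plane(D,b,z).round(3))
c=d["wrist"];V=np.array(c["view"]);print("wrist cam pos",-V[:3,:3].T@V[:3,3],"axis",V[2,:3],"xax",V[0,:3], c["intrinsics"][0])
print(R.from_quat([ 1.17127325e-01,9.93116760e-01,-5.35130714e-04,-6.85237537e-05]).as_matrix().round(3))
E
```

```text
ref [ 0.484 -0.207  0.067] [ 0.483 -0.206  0.068] [ 0.486 -0.207  0.068]
chk [ 0.628 -0.215  0.064] [ 0.627 -0.218  0.062] [ 0.63  -0.213  0.062]
pan [ 0.666 -0.021  0.08 ] [ 0.664 -0.019  0.082] [ 0.667 -0.023  0.082]
dial [ 0.557 -0.008  0.058] [0.55  0.002 0.07 ] [ 0.558 -0.02   0.07 ]
small [0.57  0.25  0.047] [0.567 0.251 0.05 ] [0.572 0.247 0.05 ]
pad [ 0.488 -0.213  0.004] [ 0.486 -0.21   0.006] [ 0.489 -0.214  0.006]
wrist cam pos [0.07997423 0.62317268 0.37434941] axis [ 0.26066869 -0.06275189 -0.96338675] xax [ 2.32460066e-01  9.72605835e-01 -4.54432350e-04] [425.20781361   0.         322.5707587 ]
[[-0.973  0.233 -0.   ]
 [ 0.233  0.973 -0.001]
 [ 0.    -0.001 -1.   ]]
```

Run:
```python
from workcell import bot, camrig, get_obs
from h import *
import pickle
bot.servo_line([0.145,0.608,0.40],velocity=.3)
bot.reach([0.58,-0.11,0.36],down(np.pi/2))
c=camrig.read_camera("wrist");pickle.dump(c,open("w1.pkl","wb"))
cv2.imwrite("pics/w1.png",c["frame"][...,::-1])
o=get_obs();print(o["time_s"],o["position"],o["joint_pos"],o["wrist_force"])
for n,P in [("ref",(.484,-.207,.068)),("chk",(.628,-.215,.062)),("pan",(.666,-.021,.082)),("dial",(.557,-.008,.068))]: print(n,proj(c,P))
```

```text
3.8083 [ 0.5801687  -0.10933365  0.36005124] [-1.88876557e-01  2.13212601e-01  1.57444227e+00  1.27832675e-04
  1.35383694e+00 -1.76057702e+00] [-0.33837431 -0.11244742 -0.59366239]
ref [[219.36395713  95.05268379]]
chk [[220.78835628 240.12429581]]
pan [[409.04570796 281.39551318]]
dial [[425.2950318  172.29836592]]
```

View pics/w1.png

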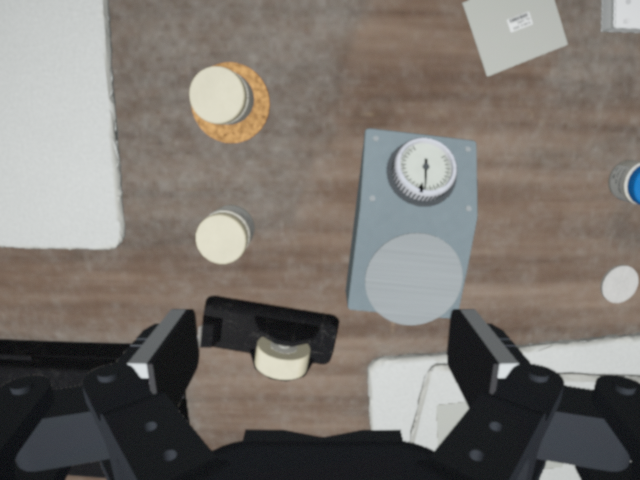

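The wrist view shows the reference lid at about (219,95), cork centre (231,102), check lid (222,239), pan (414,279) and bezel (425,168), with the zero mark near (422,188) and the needle pointing about up-slope. Next I'll fit these with masks.

Run:
```python
from h import *
import pickle
d=pickle.load(open("cams0.pkl","rb")); d["wrist"]=pickle.load(open("w1.pkl","rb"))
def blob(c,uv,tol,rad=None,roi=60):
    im=cv2.GaussianBlur(cv2.cvtColor(c["frame"],cv2.COLOR_RGB2LAB),(3,3),0).astype(int)
    u,v=map(int,uv); ref=np.median(im[v-2:v+3,u-2:u+3].reshape(-1,3),0)
    w=np.array([.5,1.5,1.5]); m=(np.linalg.norm((im-ref)*w,axis=2)<tol).astype(np.uint8)
    mm=np.zeros_like(m); mm[max(0,v-roi):v+roi,max(0,u-roi):u+roi]=m[max(0,v-roi):v+roi,max(0,u-roi):u+roi]
    n,l=cv2.connectedComponents(mm); m=(l==l[v,u]).astype(np.uint8)
    k=max(cv2.findContours(m,0,2)[0],key=cv2.contourArea)
    return k
def fit(k): h=cv2.convexHull(k); return cv2.fitEllipse(k if len(h)<5 else h)
W=d["wrist"]
P={"ref":((219,95),.068,22),"chk":((222,239),.062,22),"pan":((414,279),.082,22),"bez":((425,168),.065,22)}
for n,(uv,z,_) in P.items():
    for tol in(8,12,18):
        k=blob(W,uv if n!="bez" else (413,160),tol); e=fit(k)
        p=plane(W,e[0],z); 
        print(n,tol,np.round(e[0],1),np.round(e[1],1),p.round(4), "diam mm",np.round(np.array(e[1])*np.linalg.norm(plane(W,np.add(e[0],(1,0)),z)-p)*1e3,1))
# cork
hsv=cv2.cvtColor(W["frame"],cv2.COLOR_RGB2HSV); m=cv2.inRange(hsv,(8,110,120),(20,255,255))
m[:, :150]=0;m[:,300:]=0;m[180:]=0
k=max(cv2.findContours(cv2.morphologyEx(m,2,np.ones((3,3))),0,2)[0],key=cv2.contourArea);h=cv2.convexHull(k)
e=cv2.fitEllipse(h);print("cork",e,plane(W,e[0],.006).round(4))
for a in [(375,138),(468,149),(373,198),(468,209)]: print(a,plane(W,a,.061).round(4))
x,y=400,110
cv2.imwrite("pics/crop.png",cv2.resize(W["frame"][120:340,335:500,::-1],None,fx=2.7,fy=2.7,interpolation=2))
```

```text
ref 8 [216.3  94.5] [51.9 54.6] [ 0.4834 -0.2099  0.068 ] diam mm [49.7 52.3]
ref 12 [216.3  94.4] [52.8 55.4] [ 0.4834 -0.2099  0.068 ] diam mm [50.6 53.1]
ref 18 [216.3  94.5] [53.8 56.4] [ 0.4835 -0.2099  0.068 ] diam mm [51.5 54. ]
chk 8 [220.1 238.8] [45.4 48.5] [ 0.6266 -0.2156  0.062 ] diam mm [47.8 51. ]
chk 12 [220.2 238.8] [46.2 49.5] [ 0.6266 -0.2155  0.062 ] diam mm [48.5 52. ]
chk 18 [220.2 238.8] [47.3 50.3] [ 0.6265 -0.2155  0.062 ] diam mm [49.7 52.9]
pan 8 [413.6 278.6] [89.3 98.8] [ 0.663  -0.0165  0.082 ] diam mm [ 91.7 101.5]
pan 12 [413.6 278.3] [ 90.8 101.2] [ 0.6627 -0.0166  0.082 ] diam mm [ 93.2 103.9]
pan 18 [412.4 254.8] [122.4 150.1] [ 0.6377 -0.0193  0.082 ] diam mm [123.5 151.5]
bez 8 [425.7 163.6] [41.1 44.9] [ 0.5488 -0.0073  0.065 ] diam mm [41.1 44.8]
bez 12 [423.1 164.6] [49.9 55.3] [ 0.5498 -0.0099  0.065 ] diam mm [49.9 55.2]
bez 18 [425.6 166.7] [56.7 60.5] [ 0.5518 -0.0073  0.065 ] diam mm [56.7 60.5]
cork ((230.35183715820312, 102.23287963867188), (76.33531188964844, 80.12026977539062), 156.26431274414062) [ 0.4875 -0.2097  0.006 ]
(375, 138) [ 0.5245 -0.0579  0.061 ]
(468, 149) [0.5342 0.0354 0.061 ]
(373, 198) [ 0.584  -0.0581  0.061 ]
(468, 209) [0.5949 0.0405 0.061 ]
```

View pics/crop.png

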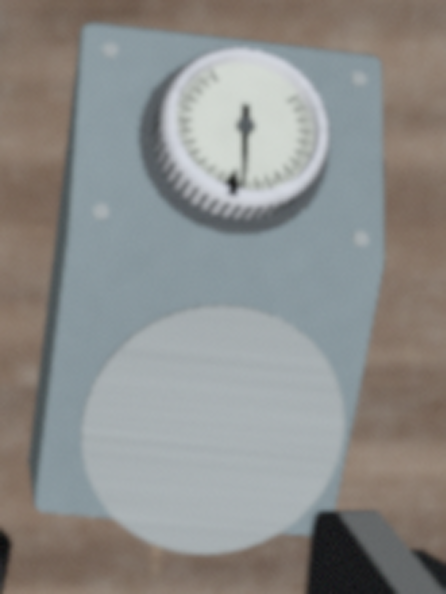

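```bash
cat >> h.py <<'E'
def pick(bot,xy,zb,q):
    bot.reach([*xy,zb+.13],q); bot.servo_line([*xy,zb+.038],velocity=.12)
    bot.move_gripper(.03,40); o=get_obs(); print("grip",o["gripper_width"],o["grip_force"],o["position"])
def show(bot,t):
    o=get_obs(); print(t,round(o["time_s"],2),np.round(o["position"],4),np.round(o["wrist_force"],2),round(o["gripper_width"],4))
E
python3 - <<'E'
from workcell import bot, camrig, get_obs
from h import *
import pickle
q=down(np.pi/2); pan=(.663,-.0168)
pick(bot,(.484,-.2085),.006,q)
bot.servo_line([.484,-.2085,.18],velocity=.2)
show(bot,"lift")
bot.reach([*pan,.16],q); bot.servo_line([*pan,.084+.038],velocity=.1)
show(bot,"above")
bot.servo_line([*pan,.0773+.038],velocity=.02)
show(bot,"down"); bot.dwell(.3);show(bot,"down")
bot.move_gripper(.085); show(bot,"rel")
bot.servo_line([*pan,.20],velocity=.15)
# view the dial
bot.reach([.52,-.005,.22],q); bot.dwell(.3)
for n in("wrist","side","scene"):
    c=camrig.read_camera(n);pickle.dump(c,open(f"{n}2.pkl","wb"))
    if n=="wrist": cv2.imwrite("pics/w2.png",c["frame"][...,::-1])
show(bot,"view")
E
```

```text
grip 0.05328150827049974 41.26482903957367 [ 0.48450216 -0.20882477  0.04485378]
lift 6.98 [ 0.4832 -0.2082  0.179 ] [ 1.34 -1.   -2.52] 0.0528
above 8.54 [ 0.6628 -0.0173  0.1219] [ 0.4   1.18 -1.68] 0.0527
down 9.03 [ 0.6636 -0.0168  0.1158] [ 1.91 -0.35 -0.64] 0.0534
down 9.32 [ 0.6632 -0.0168  0.1155] [ 0.86  0.46 -0.28] 0.053
rel 9.75 [ 0.6628 -0.0168  0.1152] [ 0.05  1.14 -0.26] 0.0849
view 11.55 [ 0.5202 -0.005   0.2198] [-0.53  0.13 -0.32] 0.0849
```

View pics/w2.png

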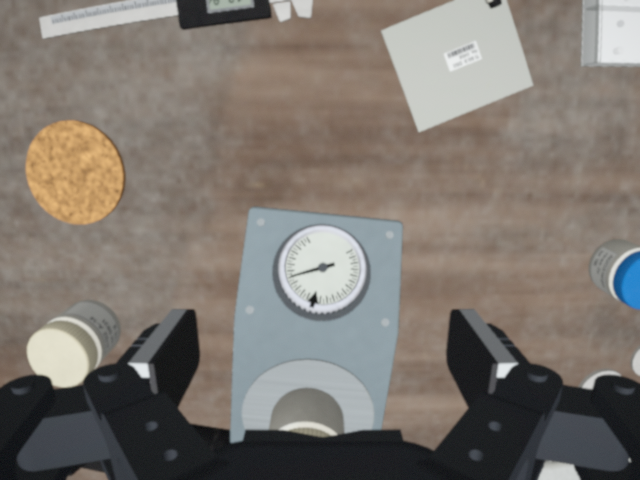

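The needle has swung to point left in the image: hub (322,267), tip (292,276). The zero wedge is near (315,296), and the bare cork is centred at about (75,172). I'll get the bezel pose and both angles numerically.

Run:
```python
from h import *
import pickle
W1=pickle.load(open("w1.pkl","rb"));W2=pickle.load(open("wrist2.pkl","rb"));S=pickle.load(open("side2.pkl","rb"));C=pickle.load(open("scene2.pkl","rb"))
def bez(c,uv,r,th):
    g=cv2.cvtColor(c["frame"],cv2.COLOR_RGB2GRAY);u,v=uv
    m=np.zeros_like(g);m[v-r:v+r,u-r:u+r]=(g[v-r:v+r,u-r:u+r]>th)*255
    k=max(cv2.findContours(m,0,2)[0],key=cv2.contourArea);return cv2.fitEllipse(cv2.convexHull(k))
R_=[]
for n,c,uv,r in(("W1",W1,(425,165),40),("W2",W2,(322,267),60),("side",S,(314,292),22),("scene",C,(349,222),20)):
    for th in (170,190,205):
        e=bez(c,uv,r,th);print(n,th,np.round(e[0],1),np.round(e[1],1))
        if th==190:R_.append(ray(c,e[0]))
print("all",tri(R_),"W1+side",tri([R_[0],R_[2]]),"W",tri(R_[:2]),"W2+side",tri(R_[1:3]),"W1W2S",tri(R_[:3]))
hsv=cv2.cvtColor(W2["frame"],cv2.COLOR_RGB2HSV); m=cv2.inRange(hsv,(8,110,120),(20,255,255));m[:,200:]=0;m[:100]=0;m[260:]=0
k=max(cv2.findContours(m,0,2)[0],key=cv2.contourArea);e=cv2.fitEllipse(cv2.convexHull(k));print("cork",e,plane(W2,e[0],.006))
for a in [(261,222),(390,235),(250,310),(385,322)]: print(a,plane(W2,a,.061).round(4),plane(W2,a,.03).round(4))
cv2.imwrite("pics/w2c.png",cv2.resize(W2["frame"][205:330,240:410,::-1],None,fx=4.5,fy=4.5,interpolation=2))
c=S["frame"][255:335,285:400,::-1];cv2.imwrite("pics/s2c.png",cv2.resize(c,None,fx=6,fy=6,interpolation=2))
```

```text
W1 170 [425.6 166.8] [58.  61.4]
W1 190 [425.7 166.6] [55.9 60. ]
W1 205 [427.2 161.6] [43.4 46. ]
W2 170 [321.9 268.7] [86.5 87. ]
W2 190 [321.9 268.5] [85.2 85.8]
W2 205 [322.  268.3] [84.  84.4]
side 170 [303.2 289.7] [ 2.3 11.3]Traceback (most recent call last):
  File "<stdin>", line 11, in <module>
  File "<stdin>", line 7, in bez
ValueError: max() iterable argument is empty
```

Run:
```python
from h import *
import pickle
W1=pickle.load(open("w1.pkl","rb"));W2=pickle.load(open("wrist2.pkl","rb"));S=pickle.load(open("side2.pkl","rb"))
r1,r2,r3=ray(W1,(425.6,165)),ray(W2,(322,267.2)),ray(S,(315,291))
print("W",tri([r1,r2]),"W2+side",tri([r2,r3]),"all",tri([r1,r2,r3]))
hsv=cv2.cvtColor(W2["frame"],cv2.COLOR_RGB2HSV); m=cv2.inRange(hsv,(8,110,120),(20,255,255));m[:,200:]=0;m[:100]=0;m[260:]=0
k=max(cv2.findContours(m,0,2)[0],key=cv2.contourArea);e=cv2.fitEllipse(cv2.convexHull(k));print("cork",e,plane(W2,e[0],.006))
for a in [(250,310),(385,322)]: print(a,plane(W2,a,.061).round(4))
A=cv2.resize(W2["frame"][205:330,240:410,::-1],(640,470),interpolation=2)
B=cv2.resize(S["frame"][270:335,290:345,::-1],(398,470),interpolation=2)
cv2.imwrite("pics/c2.png",cv2.resize(np.hstack([A,B]),(800,362)))
```

```text
W [ 0.55087277 -0.00566098  0.05882165] W2+side [ 0.55578737 -0.00467875  0.05353055] all [ 0.55410537 -0.00480764  0.05411104]
cork ((74.91971588134766, 171.65972900390625), (94.16695404052734, 106.22576141357422), 147.6780242919922) [ 0.48687943 -0.20882604  0.006     ]
(250, 310) [ 0.5835 -0.0582  0.061 ]
(385, 322) [0.5931 0.0411 0.061 ]
```

View pics/c2.png

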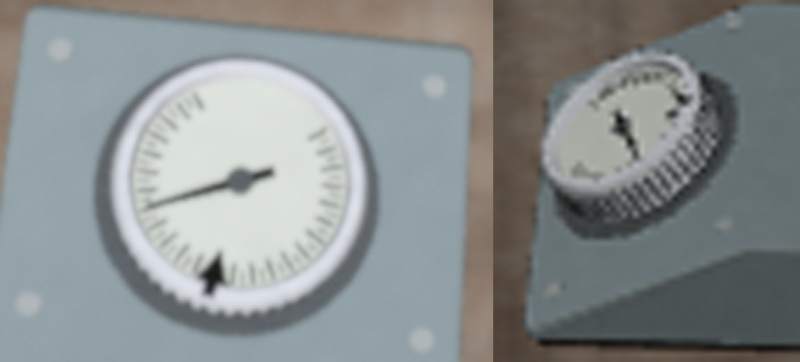

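```bash
cat > dial.py <<'E'
from h import *
yaw=np.deg2rad(-5.7)
Rs=R.from_euler("z",yaw).as_matrix()
n=Rs@[-.5,0,np.sqrt(.75)]; up=Rs@[np.sqrt(.75),0,.5]; rt=np.cross(up,n) # clockwise from up toward right seen from outside
def ang(c,uv,bc,depth):
    o,d=ray(c,uv); p0=bc-depth*n; P=o+d*((p0-o)@n)/(d@n); v=P-p0
    return np.arctan2(v@rt,v@up),np.linalg.norm(v)
E
python3 - <<'E'
from dial import *
import pickle
W1=pickle.load(open("w1.pkl","rb"));W2=pickle.load(open("wrist2.pkl","rb"));S=pickle.load(open("side2.pkl","rb"))
r1,r2,r3=ray(W1,(425.6,164.5)),ray(W2,(322.3,268.)),ray(S,(313.7,291.9))
print("W",tri([r1,r2]),"W2+side",tri([r2,r3]),"all",tri([r1,r2,r3]))
for z in(.055,.06,.065): print(z,plane(W1,(425.6,164.5),z),plane(W2,(322.3,268),z),plane(S,(313.7,291.9),z))
f=lambda x,y:(240+x/2.901,205+y/2.896)
bc=tri([r2,r3])
for h in (.010,.015,.018):
    # hub ray depth
    print(h,"hub",ang(W2,f(240,181),bc,h)[1],"needle",ang(W2,f(148,206),bc,h),"zero",ang(W2,f(220,252),bc,h),"block",ang(W2,f(208,294),bc,h))
b=[f(240,181),f(148,206)]
E
```

```text
W [ 0.55053329 -0.00576972  0.06058541] W2+side [ 0.55486077 -0.00495653  0.05257583] all [ 0.55336794 -0.00486319  0.05303527]
0.055 [ 0.55050035 -0.00498804  0.055     ] [ 0.55300593 -0.00523821  0.055     ] [ 0.55572976 -0.00687027  0.055     ]
0.06 [ 0.55006503 -0.00620004  0.06      ] [ 0.5512966  -0.00523915  0.06      ] [ 0.55561191 -0.01207138  0.06      ]
0.065 [ 0.5496297  -0.00741204  0.065     ] [ 0.54958728 -0.00524009  0.065     ] [ 0.55549407 -0.01727249  0.065     ]
0.01 hub 0.0033642627751988867 needle (np.float64(1.3352679915732844), np.float64(0.023485069255034734)) zero (np.float64(0.20584658797850144), np.float64(0.015973192781641526)) block (np.float64(0.19799599044320235), np.float64(0.02716811783440765))
0.015 hub 0.004373076876051999 needle (np.float64(1.3727311923243242), np.float64(0.023493325258044328)) zero (np.float64(0.20789221072568242), np.float64(0.015268452043999667)) block (np.float64(0.1988859097576732), np.float64(0.026640923652759767))
0.018 hub 0.004979012169485554 needle (np.float64(1.3951780050490663), np.float64(0.023514089680127748)) zero (np.float64(0.20921280499672712), np.float64(0.01484564059887043)) block (np.float64(0.1994369703170906), np.float64(0.02632461759552838))
```

Run:
```python
from dial import *
import pickle
W1=pickle.load(open("w1.pkl","rb"));W2=pickle.load(open("wrist2.pkl","rb"));S=pickle.load(open("side2.pkl","rb"))
f=lambda x,y:(240+x/2.901,205+y/2.896)
g=lambda x,y:(290+(x-493)/5.577,270+y/5.57)
P=[tri([ray(W2,f(*a)),ray(S,g(*b))]) for a,b in (((60,48),(553,290)),((28,303),(725,222)),((422,340),(733,20)))]
print(np.round(P,4))
# plane inclined 30 deg through screws
fl,rl,rr=P; c=(fl+rr)/2; print("mid of diagonal (face centre?)",c, "slope",np.rad2deg(np.arctan2((rl-fl)[2],np.hypot(*(rl-fl)[:2]))), "diag w1 rr/rl yaw", np.rad2deg(np.arctan2(-(rr-rl)[0],(rr-rl)[1])))
print("rim from face centre",c+.02*n)
pan=np.array([.663,-.0168]);print("scale-x of c",Rs.T@np.r_[c[:2]-pan,0])
```

```text
[[ 0.5272 -0.0534  0.0209]
 [ 0.5864 -0.0592  0.0559]
 [ 0.5965  0.0425  0.0557]]
mid of diagonal (face centre?) [ 0.56184505 -0.00548529  0.03828039] slope 30.54705204513445 diag w1 rr/rl yaw -5.646992395697821
rim from face centre [ 0.55189449 -0.00449209  0.0556009 ]
scale-x of c [-0.10177857  0.00121208  0.        ]
```

Run:
```python
from dial import *
import pickle
W2=pickle.load(open("wrist2.pkl","rb"))
f=lambda x,y:(240+x/2.901,205+y/2.896)
bc=np.array([.5515,-.005,.0555])
def pt(uv,h):
    o,d=ray(W2,uv);p0=bc-h*n;return o+d*((p0-o)@n)/(d@n)
for h in(.01,.016):
    H=pt(f(240,181),h)
    print(h,"hub off",(H-bc+h*n).round(4))
    for nm,a in(("tip",(148,206)),("tail",(272,172)),("wedge tip",(220,252)),("wedge base",(212,278)),("block",(208,294))):
        v=pt(f(*a),h)-H;print(nm,np.arctan2(v@rt,v@up).round(3),np.linalg.norm(v).round(4))
from workcell import bot, camrig, get_obs
Rt=lambda a:np.c_[np.cross(np.cos(a)*up+np.sin(a)*rt,-n),np.cos(a)*up+np.sin(a)*rt,-n]
for a in np.arange(-3.2,3.2,.4):
    q=bot.solve_ik(bc-.005*n,R.from_matrix(Rt(a)).as_quat());print(a.round(1),None if q is None else np.round(q,2))
```

```text
0.01 hub off [-0.0009  0.0006 -0.0005]
tip 1.205 0.0244
tail -1.945 0.0086
wedge tip 0.183 0.0191
wedge base 0.19 0.026
block 0.185 0.0301
0.016 hub off [-0.0019  0.0009 -0.0011]
tip 1.205 0.0249
tail -1.945 0.0088
wedge tip 0.183 0.0194
wedge base 0.19 0.0265
block 0.185 0.0307
-3.2 [ 0.02  0.44  2.28  3.71  0.11 -0.52]
-2.8 [ 0.02  0.44  2.28  3.71  0.11 -0.12]
-2.4 [0.02 0.44 2.28 3.71 0.11 0.28]
-2.0 [0.02 0.44 2.28 3.71 0.11 0.68]
-1.6 [0.02 0.44 2.28 3.71 0.11 1.08]
-1.2 [0.02 0.44 2.28 3.71 0.11 1.48]
-0.8 [0.02 0.44 2.28 3.71 0.11 1.88]
-0.4 [0.02 0.44 2.28 3.71 0.11 2.28]
-0.0 [0.02 0.44 2.28 3.71 0.11 2.68]
0.4 None
0.8 [ 0.02  0.44  2.28  3.71  0.11 -2.8 ]
1.2 [ 0.02  0.44  2.28  3.71  0.11 -2.4 ]
1.6 [ 0.02  0.44  2.28  3.71  0.11 -2.  ]
2.0 [ 0.02  0.44  2.28  3.71  0.11 -1.6 ]
2.4 [ 0.02  0.44  2.28  3.71  0.11 -1.2 ]
2.8 [ 0.02  0.44  2.28  3.71  0.11 -0.8 ]
```

```bash
cat >> dial.py <<'E'
bc=np.array([.5513,-.0047,.0555])
def Q(a): 
    y=np.cos(a)*up+np.sin(a)*rt; return R.from_matrix(np.c_[np.cross(y,-n),y,-n]).as_quat()
E
python3 - <<'E'
from dial import *
from workcell import bot, camrig, get_obs
for a in(-2.1,-2.1+np.pi):
  for h in(.002,.03,.06,.09,.12,.18):
    q=bot.solve_ik(bc+h*n,Q(a));print(round(a,2),h,None if q is None else np.round(q,2))
E
```

```text
-2.1 0.002 [0.03 0.42 2.28 3.78 0.11 0.52]
-2.1 0.03 [0.03 0.35 2.3  4.25 0.07 0.05]
-2.1 0.06 [ 0.04  0.27  2.32 -1.15  0.07 -0.83]
-2.1 0.09 [ 0.04  0.19  2.34 -0.62  0.12 -1.36]
-2.1 0.12 [ 0.05  0.1   2.34 -0.4   0.19 -1.58]
-2.1 0.18 [ 0.06 -0.06  2.35 -0.24  0.35 -1.73]
1.04 0.002 [ 0.03  0.42  2.28  3.78  0.11 -2.63]
1.04 0.03 None
1.04 0.06 [ 0.04  0.27  2.32 -1.15  0.07  2.31]
1.04 0.09 [ 0.04  0.19  2.34 -0.62  0.12  1.78]
1.04 0.12 [ 0.05  0.1   2.34 -0.4   0.19  1.57]
1.04 0.18 [ 0.06 -0.06  2.35 -0.24  0.35  1.41]
```

```bash
cat >> dial.py <<'E'
def Qt(a,extra):  # extra tilt (deg) about the scale's y axis (towards more forward-pointing)
    M=R.from_rotvec(Rs@[0,1,0]*np.deg2rad(-extra)); return (M*R.from_quat(Q(a))).as_quat()
E
python3 - <<'E'
from dial import *
from workcell import bot, camrig, get_obs
print((R.from_quat(Qt(0,15)).as_matrix()[:,2]).round(2))
for a in(-np.pi/2,np.pi/2):
  for h,e in((.002,0),(.02,4),(.04,8),(.06,12),(.08,15),(.10,18)):
    q=bot.solve_ik(bc+h*n,Qt(a,e));print(round(a,2),h,e,None if q is None else np.round(q,3))
E
```

```text
[ 0.7  -0.07 -0.71]
-1.57 0.002 0 [0.026 0.423 2.284 3.779 0.105 1.045]
-1.57 0.02 4 [0.036 0.391 2.339 3.546 0.193 1.286]
-1.57 0.04 8 [0.047 0.357 2.395 3.47  0.283 1.37 ]
-1.57 0.06 12 [0.06  0.327 2.448 3.437 0.375 1.414]
-1.57 0.08 15 [0.073 0.291 2.489 3.435 0.433 1.426]
-1.57 0.1 18 [0.087 0.256 2.528 3.439 0.49  1.433]
1.57 0.002 0 [ 0.026  0.423  2.284  3.779  0.105 -2.097]
1.57 0.02 4 [ 0.036  0.391  2.339  3.546  0.193 -1.856]
1.57 0.04 8 [ 0.047  0.357  2.395  3.47   0.283 -1.771]
1.57 0.06 12 [ 0.06   0.327  2.448  3.437  0.375 -1.727]
1.57 0.08 15 [ 0.073  0.291  2.489  3.435  0.433 -1.716]
1.57 0.1 18 [ 0.087  0.256  2.528  3.439  0.49  -1.709]
```

```bash
cat > turn.py <<'E'
from dial import *
from workcell import bot, camrig, get_obs
import pickle,sys
dth=float(sys.argv[1])
sols=[np.array(bot.solve_ik(bc+h*n,Qt(np.pi/2,e))) for h,e in((.002,0),(.015,3),(.03,6),(.06,12))]
assert all(s[3]>2 for s in sols)
f=sols[0]; pre=sols[3]
if get_obs()["joint_pos"][3]<2:
    m=pre.copy(); m[3]=0;m[4]=.05; bot.goto_joints(m)
for s in sols[::-1]: bot.goto_joints(s)
show(bot,"at bezel")
s=f.copy(); s[5]-=dth/2; bot.goto_joints(s)
bot.move_gripper(.05,40); show(bot,"grip")
print("tcp err",(get_obs()["position"]-bc-.002*n).round(4))
s[5]+=dth; bot.goto_joints(s); bot.dwell(.2); show(bot,"turned"); print(get_obs()["joint_pos"]-s)
bot.move_gripper(.085); show(bot,"open")
for s in sols: bot.goto_joints(s)
m=pre.copy(); m[3]=0;m[4]=.05;m[5]=-1.57; bot.goto_joints(m)
bot.reach([.52,-.005,.22],down(np.pi/2)); bot.dwell(.3)
c=camrig.read_camera("wrist");pickle.dump(c,open("wrist3.pkl","wb"))
show(bot,"view")
A=cv2.resize(c["frame"][205:330,240:410,::-1],(640,470),interpolation=2)
cv2.imwrite(f"pics/t{sys.argv[2]}.png",A)
E
python3 turn.py 1.015 1
```

```text
at bezel 16.19 [ 0.5496 -0.0049  0.0575] [-0.58  0.75  1.2 ] 0.085
grip 17.09 [ 0.55   -0.0048  0.0577] [-7.   -0.77 12.02] 0.0626
tcp err [-0.0003 -0.0002  0.0005]
turned 18.25 [ 0.5499 -0.0053  0.0577] [-7.47 -5.46 11.69] 0.0625
[-0.00073364 -0.00124424  0.00130501 -0.00031137  0.00140776  0.0021903 ]
open 18.61 [ 0.5504 -0.0045  0.0572] [-0.2   0.31 -0.41] 0.0849
view 24.15 [ 0.5194 -0.0049  0.2193] [0.06 0.13 0.37] 0.085
```

View pics/t1.png

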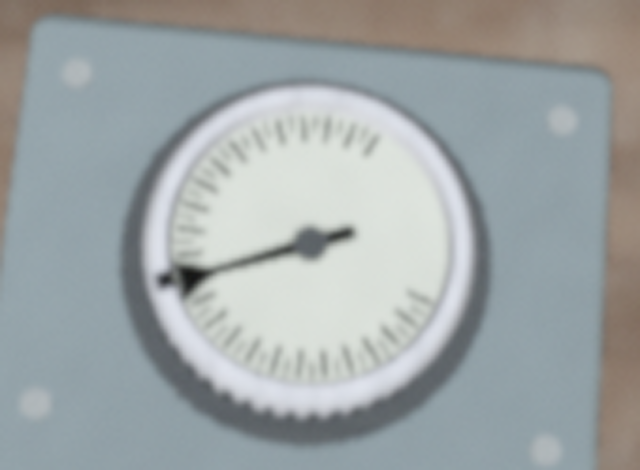

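The wedge now overlaps the needle (hub at (311,242) in the crop, wedge at about (190,279), block at (165,281)). I'll measure the residual angle.

```bash
cat > resid.py <<'E'
from dial import *
import pickle
from scipy.ndimage import map_coordinates
for fn,rng in(("wrist2.pkl",(-.2,1.7)),("wrist3.pkl",(.7,1.7))):
    W=pickle.load(open(fn,"rb")); g=255-cv2.cvtColor(W["frame"],cv2.COLOR_RGB2GRAY).astype(float)
    # hub: dark centroid near projected centre
    h=.013; u,v=proj(W,bc-h*n)[0]; 
    best=[]
    hub=None
    ys,xs=np.mgrid[int(v)-9:int(v)+10,int(u)-9:int(u)+10]; w=(cv2.GaussianBlur(g,(0,0),2.)[ys,xs]); j=np.unravel_index(w.argmax(),w.shape)
    s=w[j[0]-2:j[0]+3,j[1]-2:j[1]+3]; s=s-s.min(); hub=((xs[j[0]-2:j[0]+3,j[1]-2:j[1]+3]*s).sum()/s.sum(),(ys[j[0]-2:j[0]+3,j[1]-2:j[1]+3]*s).sum()/s.sum())
    o,d=ray(W,hub);p0=bc-h*n;H=o+d*((p0-o)@n)/(d@n); print(fn,"hub",np.round(hub,1),(H-p0).round(4))
    A=np.linspace(*rng,400)
    for r in(.008,.011,.014,.017,.019,.021,.023,.025,.0295,.0305):
        off=H+(h*n if r>.028 else 0)
        P=off+r*(np.cos(A)[:,None]*up+np.sin(A)[:,None]*rt)
        uv=proj(W,P);I=map_coordinates(g,[uv[:,1],uv[:,0]],order=1)
        I=I-np.median(I); I[I<.5*I.max()]=0
        out=[]
        lab=np.r_[0,np.cumsum(np.diff((I>0).astype(int))>0)]
        for k in range(lab.max()+1):
            m=(lab==k)&(I>0)
            if m.sum()>3: out.append((round((A[m]*I[m]).sum()/I[m].sum(),3),round(np.ptp(A[m]),2)))
        print(r,round(I.max()),out)
E
python3 resid.py
```

```text
wrist2.pkl hub [322.1 267. ] [-0.0016 -0.     -0.0009]
0.008 132 [(np.float64(1.202), np.float64(0.26))]
0.011 123 [(np.float64(1.2), np.float64(0.18))]
0.014 111 [(np.float64(1.2), np.float64(0.13))]
0.017 92 [(np.float64(1.2), np.float64(0.11))]
0.019 85 [(np.float64(1.199), np.float64(0.1))]
0.021 117 [(np.float64(0.178), np.float64(0.09)), (np.float64(1.195), np.float64(0.04))]
0.023 162 [(np.float64(0.178), np.float64(0.13))]
0.025 167 [(np.float64(0.18), np.float64(0.19))]
0.0295 171 [(np.float64(0.178), np.float64(0.09))]
0.0305 166 [(np.float64(0.177), np.float64(0.08))]
wrist3.pkl hub [322.  269.2] [-0.0016  0.0001 -0.0009]
0.008 113 [(np.float64(1.189), np.float64(0.23))]
0.011 116 [(np.float64(1.19), np.float64(0.18))]
0.014 104 [(np.float64(1.19), np.float64(0.14))]
0.017 84 [(np.float64(1.192), np.float64(0.12))]
0.019 92 [(np.float64(1.195), np.float64(0.1))]
0.021 124 [(np.float64(1.188), np.float64(0.1))]
0.023 153 [(np.float64(1.191), np.float64(0.13))]
0.025 158 [(np.float64(1.192), np.float64(0.19))]
0.0295 151 [(np.float64(1.146), np.float64(0.09))]
0.0305 144 [(np.float64(1.146), np.float64(0.09))]
```

Residual is about 0 (wedge 1.191, needle 1.190). The bezel is set, so I'll swap the jars.

Run:
```python
from workcell import bot, camrig, get_obs
from h import *
import pickle
q=down(np.pi/2); pan=(.663,-.0168); pad=(.4872,-.2098); chk=(.627,-.2155)
bot.reach([*pan,.22],q); bot.servo_line([*pan,.115],velocity=.1)
bot.move_gripper(.03,40); show(bot,"grip")
bot.servo_line([*pan,.17],velocity=.12)
bot.reach([*pad,.14],q); bot.servo_line([*pad,.06],velocity=.12); bot.servo_line([*pad,.0442],velocity=.03); show(bot,"pad")
bot.dwell(.2); bot.move_gripper(.085); bot.servo_line([*pad,.16],velocity=.15)
pick(bot,chk,0,q)
bot.servo_line([*chk,.18],velocity=.15)
bot.reach([*pan,.16],q); bot.servo_line([*pan,.122],velocity=.08)
bot.dwell(.2);show(bot,"above")
bot.servo_line([*pan,.1155],velocity=.02); bot.dwell(.3); show(bot,"down")
bot.move_gripper(.085); bot.servo_line([*pan,.22],velocity=.15)
bot.reach([.50,-.11,.36],q); bot.dwell(.2)
c=camrig.read_camera("wrist");pickle.dump(c,open("w4.pkl","wb")); cv2.imwrite("pics/w4.png",c["frame"][...,::-1]); show(bot,"end")
for nm in("side",):
    pickle.dump(camrig.read_camera(nm),open("side4.pkl","wb"))
```

```text
grip 26.37 [ 0.6633 -0.0168  0.1153] [ 0.44  0.28 -0.04] 0.053
pad 29.49 [ 0.4871 -0.2098  0.0451] [-4.91  2.16 14.15] 0.0529
grip 0.05342776930681176 42.4866583943367 [ 0.62757164 -0.21573388  0.03898127]
above 35.73 [ 0.6634 -0.0168  0.1225] [ 0.21 -0.22 -2.23] 0.0531
down 36.51 [ 0.6632 -0.0168  0.1157] [2.33 0.04 0.31] 0.0528
end 38.97 [ 0.5004 -0.1096  0.3589] [-1.38  0.4   0.73] 0.0851
```

View pics/w4.png

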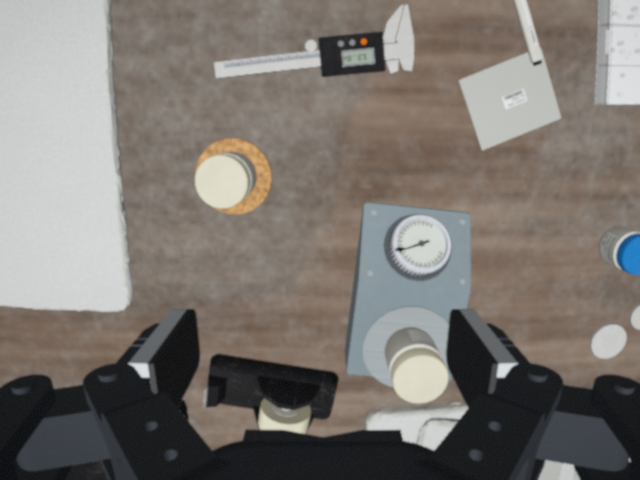

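The ref jar stands on the cork (lid (224,181), cork (233,176)), and the check jar is on the pan (lid (418,374)). The bezel mark is at about (400,249). A quick numeric centring check follows.

```bash
python3 - <<'E'
from h import *
import pickle
W=pickle.load(open("w4.pkl","rb"));S=pickle.load(open("side4.pkl","rb"))
hsv=cv2.cvtColor(W["frame"],cv2.COLOR_RGB2HSV)
def lid(uv):
    im=cv2.cvtColor(W["frame"],cv2.COLOR_RGB2LAB).astype(int);u,v=uv;ref=np.median(im[v-2:v+3,u-2:u+3].reshape(-1,3),0)
    m=(np.linalg.norm((im-ref)*[.5,1.5,1.5],axis=2)<12).astype(np.uint8);_,l=cv2.connectedComponents(m)
    k=max(cv2.findContours((l==l[v,u]).astype(np.uint8),0,2)[0],key=cv2.contourArea);return cv2.fitEllipse(cv2.convexHull(k))
m=cv2.inRange(hsv,(8,110,120),(20,255,255));m[:,:150]=0;m[:,300:]=0;m[260:]=0
k=max(cv2.findContours(cv2.morphologyEx(m,2,np.ones((3,3))),0,2)[0],key=cv2.contourArea);e=cv2.fitEllipse(cv2.convexHull(k));print("cork",e[0],plane(W,e[0],.006).round(4))
e=lid((222,181));print("ref",e,plane(W,e[0],.068).round(4))
e=lid((418,374));print("chk",e,plane(W,e[0],.139).round(4))
E
sed -i 's/(("wrist2.pkl".*$/(("w4.pkl",(.4,2.0)),):/' resid.py; python3 resid.py
```

```text
cork (233.470458984375, 175.68197631835938) [ 0.4871 -0.2097  0.006 ]
ref ((220.79391479492188, 181.45974731445312), (50.35976028442383, 52.77486038208008), 143.75868225097656) [ 0.4858 -0.2097  0.068 ]
chk ((420.0433349609375, 378.7529296875), (46.539859771728516, 54.69968795776367), 75.46458435058594) [ 0.6619 -0.0172  0.139 ]
w4.pkl hub [421.1 242.9] [-0.0023  0.0032 -0.0015]
0.008 78 [(np.float64(1.133), np.float64(0.33))]
0.011 69 [(np.float64(1.129), np.float64(0.24))]
0.014 67 [(np.float64(1.138), np.float64(0.18))]
0.017 63 [(np.float64(1.139), np.float64(0.15))]
0.019 71 [(np.float64(1.151), np.float64(0.14))]
0.021 90 [(np.float64(1.176), np.float64(0.14))]
0.023 117 [(np.float64(1.192), np.float64(0.14))]
0.025 142 [(np.float64(1.197), np.float64(0.16))]
0.0295 147 [(np.float64(1.125), np.float64(0.15))]
0.0305 140 [(np.float64(1.139), np.float64(0.14))]
```

```bash
python3 -c "
from workcell import bot, camrig, get_obs
print(bot.hand_in())"
```

```text
the job is handed in; nothing more can be done
None
```

The job is handed in: the bezel zero was within about 0.01 rad of the needle with the reference jar on. The reference jar is back within about 2 mm of the middle of its cork pad, and the check jar stands mid-pan, reading slightly under (roughly 15 g).

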